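# Check a spring pull gauge in its bench stand

### The arm

A 6-joint arm with a two-finger parallel gripper is mounted at the origin on a cart in front of the work surface, level with it; the furniture and walls round the work are solid. World frame = base frame: x ahead of the robot, y to its left, z up, the work surface at z = 0. Lengths are in m, angles in rad, forces in N, time in s.
With the tool pointing down it reaches from about 0.275 to 0.75 m from the base axis. Payload 10.2 kg.
Tool frame: the origin (TCP) lies midway between the tips of the shut fingers; the grasp point (between the pads) lies 19 mm behind it (env.hold_point_z is the distance from the TCP to the grasp point, in m); x points along the fingers, z is the direction in which the jaws open and shut, and the axes are right-handed (so a half turn about x gives the same grasp; the last joint's range is limited). The gripper opens to 85 mm and grips with 20 to 120 N. Pads are 22 mm wide; open, the fingers measure 114 mm over their backs; the gripper's body (76 mm by 85 mm) begins 54 mm behind the grasp point. The pads swing forward as they close: fully open they stand 13 mm farther back than shut.
Start: joints at [-1.524, 0.313, 1.498, -0, 1.331, -0.223], TCP at [0.14, -0.506, 0.206] pointing down, gripper open.
Joint ranges: [-2.94, 2.94], [-0.97, 2.17], [0.19, 2.56], [-1.23, 4.37], [0.02, 3.11], [-2.88, 2.88]. Speed limits (rad/s): [2.39, 2.39, 3.01, 3.14, 3.14, 3.14].

### API

Orientations are given as a unit quaternion [x, y, z, w].
In Python, from bench import env, kinematics, monitor, eyes, job gives the robot as it stands. The module is installed in compiled form; this text tells all that it offers. Calls block until the motion is done:
- env.reach(position, orientation): joint-space move of the TCP to a pose.
- env.movel(position, velocity=0.15, frame=None, guard=None): straight line of the TCP; frame=None keeps the orientation; velocity is the mean speed in m/s. With guard (N) it stops when the force on the tool has changed by that much, and returns True; else False.
- env.set_joints(angles): joint-space move.
- env.release() and env.close_gripper(effort=None): open the fingers fully, or close them until they stop; effort is the grip in N (None keeps the last).
- env.hold(seconds).
- kinematics.ik(position, orientation): joint angles nearest the present ones, or None.
- monitor.sense(): the state.
- eyes.grab_frame(name): name is "scene" or "top" or "wrist"; returns a dict with "frame" (420x560x3 uint8, red, green, blue), "mtx" (3x3 intrinsics, pixels), "view" (4x4, takes a point from world to camera coordinates). Camera axes: x right, y down, z forward; pixel columns grow to the right and rows downward; lengths in m; the calibration is good to about 2 mm. The wrist camera is an equidistant fisheye: a pixel r from the principal point sees the ray r / f radians off the axis. A picture is of the moment at which its call begins. There is no depth.
A pose or a line that the arm cannot do raises env.MotionError and nothing moves.
- job.hand_in(): hands the job in, once; it reports no verdict.
The state is a dict: "clock": time; "joints": joint angles; "qvel": joint speeds; "joint_efforts": joint torques, N m; "position": TCP position; "ee_rot": TCP orientation; "contact_force": force on the tool from outside, world axes, zero at the start; "ft_torque": the same for the moment, N m; "finger_gap": opening from 0.0 (shut) to 1.0 (fully open).
Only numpy, scipy, OpenCV 4.12 (cv2) and the standard library are available. Lean on these libraries where they do the work, as an engineer would, in place of code of your own. Each camera call takes 0.05 s, during which the arm holds its last target.

### The job

Put the blue spring gauge flat on the aluminium check stand with its orange pull tab sticking out between the two dark front lugs, push it snug against both lugs and both side pins, and let go of it. Then take it by the orange tab and draw the sprung tongue out until the red drag pointer lies inside the green band, not past it; hold it there for about a second, and ease the tongue back fully home without letting it snap. Leave the gauge in the stand with the pointer in the band, and do not disturb the beaker, vial, timer or stopper standing near.

Things in the scene. Friction and masses are not known exactly. Their poses are not given: they have to be found in the camera images.
- gauge: Loose blue spring gauge, housing 130 (x) x 40 (y) x 28 (z) mm, about 0.3 kg. Origin: centre of the housing's underside; +x is the way the tongue pulls out, z up. A 14 mm wide steel tongue leaves the +x face 2 to 6 mm above the underside and carries the orange pull tab. On top (to z 33 mm): white scale, red drag pointer, green band.
- tab (a point): Centre of the orange pull tab: upright block 16 (along gauge x) x 24 (y) x 30 mm (z), from 2 to 32 mm above the gauge's underside. With the tongue home it is 110 mm from the gauge's origin, 45 mm beyond the housing's +x face. In the stand there are 27 mm between the lugs and the tab. Axes as the gauge.
- stand: Fixed check stand: aluminium base plate 8 mm thick, from x -80 to 75 and y -37 to 41 mm; origin on its underside. Two dark front lugs 10 (x) x 12 (y) mm, tops at z 29, centred at x 70, y +-18 (gap 24 mm for the tongue), rear faces at x 65. Two steel side pins of 10 mm diameter, tops at z 27, at x +-45, y 25. Open at the rear (-x) and the near side (-y).
- stand_seat (a point): Where the gauge's origin lies, axes matching, when the gauge is home against the lugs (its +x face) and the pins (its +y side): 8 mm above the stand's origin.
- tongue (a joint): Tongue extension in m: 0 home, grows as it is pulled out along gauge +x, end of travel 0.075. Return spring 1.1 N at home plus 110 N/m. The tongue pushes the red pointer ahead of it.
- drag_pointer (a joint): Red drag pointer on the scale, in m, same zero and direction as the tongue: it stays at the greatest extension reached and is not drawn back.
- set_band (a joint): Centre of the green band on the scale, in m, same zero as the tongue; the band is 8 mm wide. It differs each time.
- tongue_mark (a point): Point on the tongue that moves with it and reads on the scale where the pointer is pushed (38 mm behind the gauge's origin when home). Axes as the gauge.
- pointer_mark (a point): The red pointer's middle on the scale. Axes as the gauge.
- band_mark (a point): The green band's middle on the scale. Axes as the gauge.
- beaker: Small glass beaker, 49 mm wide, 62 mm high, bystander; origin at the centre of its underside.
- vial: Sample vial with cap, 23 mm wide, 49 mm high, bystander; origin at the centre of its underside.
- timer: Lying white timer 64 x 62 x 16 mm, bystander; origin at the centre of its underside.
- stopper: Black rubber stopper 25 mm wide, 22 mm high, bystander; origin at the centre of its underside.

How it is judged:
By the outcome, as a careful person would: the job done as asked, in the order asked, and still so for the second after the job is handed in, with the robot touching nothing.
It also fails if it takes over 72 s, if anything falls off the work surface, if the arm or the gripper's body presses on something with over 40 N, if the wrist force passes 120 N, or if a joint passes its speed limit or range.

## Working session

There is one attempt and no reset: what is moved stays moved. The work goes in short steps, each a Python script; the robot and the scene stay as the last script left them, time stands still between calls to the robot, and variables do not carry over. Pictures are saved under pics/ and viewed, and the job is handed in when it is done.

```bash
mkdir -p pics; ls
python3 - <<'E'
from bench import env, kinematics, monitor, eyes, job
import cv2
for n in ("scene","top","wrist"):
    f=eyes.grab_frame(n); cv2.imwrite(f"pics/a_{n}.png",f["frame"][:,:,::-1]); print(n,f["mtx"].round(1).tolist(),f["view"].round(3).tolist())
s=monitor.sense(); print(s["clock"],s["position"],s["ee_rot"],s["contact_force"],s["finger_gap"],env.hold_point_z)
E
```

```text
pics
scene [[383.7, 0.0, 283.5], [0.0, 383.7, 208.8], [0.0, 0.0, 1.0]] [[-0.709, -0.705, -0.015, 0.379], [-0.345, 0.365, -0.865, 0.23], [0.615, -0.608, -0.502, 0.627], [0.0, 0.0, 0.0, 1.0]]
top [[473.7, 0.0, 286.3], [0.0, 473.7, 211.5], [0.0, 0.0, 1.0]] [[-0.02, -1.0, -0.018, 0.02], [-0.992, 0.022, -0.12, 0.572], [0.121, 0.016, -0.993, 1.343], [0.0, 0.0, 0.0, 1.0]]
wrist [[325.2, 0.0, 276.4], [0.0, 325.2, 210.0], [0.0, 0.0, 1.0]] [[0.267, -0.964, -0.001, -0.526], [-0.922, -0.255, 0.29, -0.038], [-0.28, -0.077, -0.957, 0.379], [0.0, 0.0, 0.0, 1.0]]
0.15 [ 0.1399013  -0.50582262  0.20588762] [ 0.42845991  0.56290503 -0.42797161  0.56249474] [ 0.30440083 -0.33314374 -0.5350415 ] 1.0006457781126892 0.0187
```

View pics/a_scene.png

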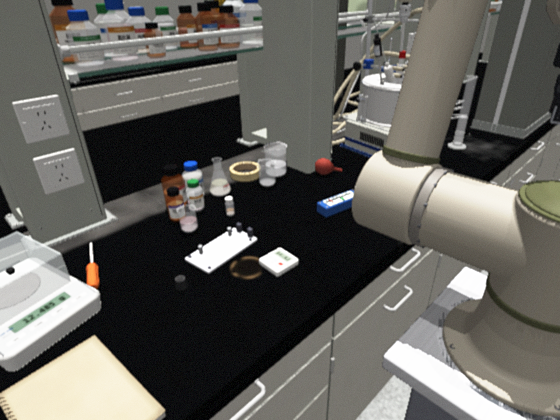

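View pics/a_top.png

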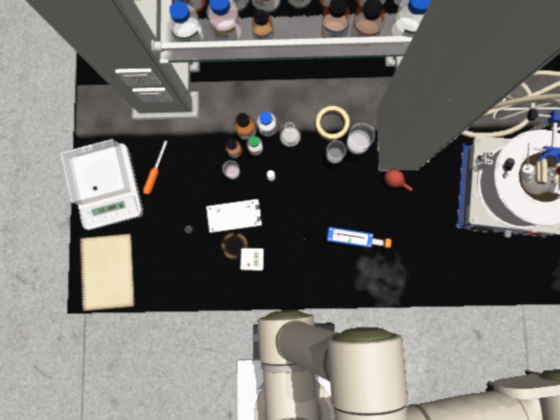

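View pics/a_wrist.png

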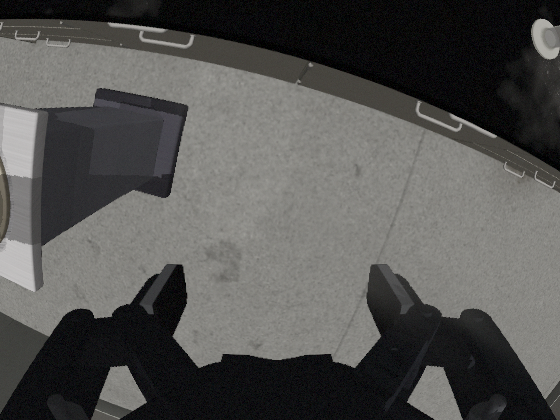

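```bash
cat > h.py <<'E'
from bench import env, kinematics, monitor, eyes, job
import cv2, numpy as np
from scipy.spatial.transform import Rotation as R
def rays(f,px,fish=False):
    px=np.atleast_2d(np.float64(px)); K=f["mtx"]; V=f["view"]
    d=(px-[K[0,2],K[1,2]])/[K[0,0],K[1,1]]
    if fish:
        r=np.linalg.norm(d,axis=1,keepdims=True); s=np.where(r>1e-9,np.sin(r)/np.maximum(r,1e-9),1)
        c=np.hstack([d*s,np.cos(r)])
    else: c=np.hstack([d,np.ones((len(d),1))])
    return -V[:3,:3].T@V[:3,3], c@V[:3,:3]
def plane(f,px,z,fish=False):
    o,d=rays(f,px,fish); return o+d*((z-o[2])/d[:,2:3])
def proj(f,P,fish=False):
    P=np.atleast_2d(P); c=P@f["view"][:3,:3].T+f["view"][:3,3]
    if fish:
        rr=np.linalg.norm(c[:,:2],axis=1); th=np.arctan2(rr,c[:,2]); n=c[:,:2]/rr[:,None]*th[:,None]
    else: n=c[:,:2]/c[:,2:]
    K=f["mtx"]; return n*[K[0,0],K[1,1]]+[K[0,2],K[1,2]]
def down(yaw):
    # tool x down, tool z (jaw dir) horizontal at angle yaw
    z=np.array([np.cos(yaw),np.sin(yaw),0]); x=np.array([0,0,-1.]); y=np.cross(z,x)
    return R.from_matrix(np.stack([x,y,z],1)).as_quat()
def save(f,name,crop=None,scale=1):
    im=f["frame"][:,:,::-1]
    if crop: x0,y0,x1,y1=crop; im=im[y0:y1,x0:x1]
    cv2.imwrite("pics/"+name,cv2.resize(im,None,fx=scale,fy=scale,interpolation=cv2.INTER_CUBIC))
E
python3 - <<'E'
from h import *
f=eyes.grab_frame("top"); save(f,"b_top.png",(170,160,410,290),3.3)
g=eyes.grab_frame("scene"); save(g,"b_scene.png",(160,150,370,300),3.8)
for n,p,z in [("gauge",(350,238),.033),("tab",(388,243),.032),("stand",(234,215),.008),("timer",(251,259),.016),("vial",(271,175),.049),("stopper",(189,230),.022),("ring",(234,246),0),("beaker?",(335,152),.06)]: print(n,plane(f,p,z).round(3))
E
```

```text
gauge [[ 0.492 -0.174  0.033]]
tab [[ 0.475 -0.283  0.032]]
stand [[0.569 0.164 0.008]]
timer [[0.438 0.114 0.016]]
vial [[0.679 0.05  0.049]]
stopper [[0.526 0.295 0.022]]
ring [[0.478 0.165 0.   ]]
beaker? [[ 0.74  -0.137  0.06 ]]
```

View pics/b_top.png

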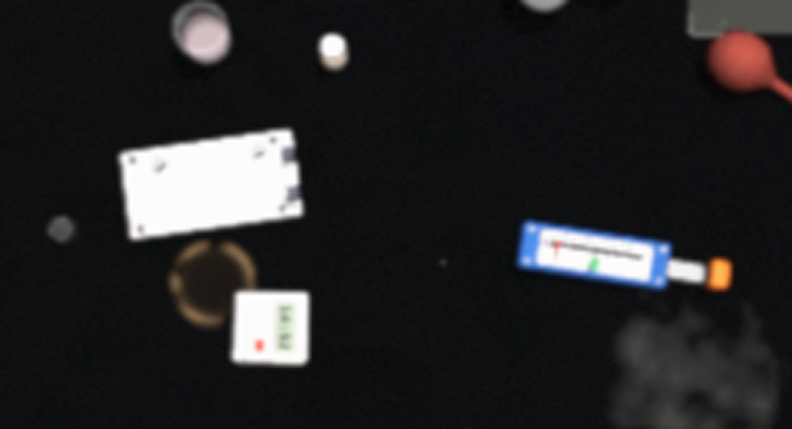

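View pics/b_scene.png

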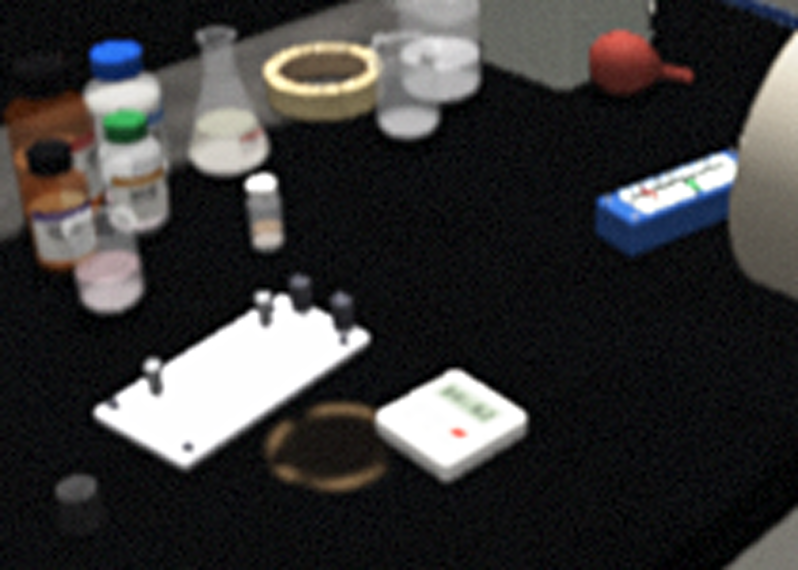

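Run:
```python
from h import *
f=eyes.grab_frame("top")
for n,p,z in [("beaker",(232,170),.03)]: print(n,plane(f,p,z).round(3))
w=eyes.grab_frame("wrist");o,_=rays(w,(0,0),True);print("cam",o, monitor.sense()["position"])
p=[0.49,-0.18,0.18]
for a in (-10,170):
    print(a,kinematics.ik(p,down(np.radians(a))),kinematics.ik([.57,.16,.1],down(np.radians(a+18))))
a=-10
q=[kinematics.ik(p,down(np.radians(a))) for a in (-10,170)]
q=[(abs(x[5]),a) for x,a in zip(q,(-10,170)) if x is not None]
a=min(q)[1];print(a)
env.reach(p,down(np.radians(a)))
w=eyes.grab_frame("wrist"); save(w,"c_wrist.png",None,1.4)
t=eyes.grab_frame("top")
o,_=rays(w,(0,0),True);s=monitor.sense();print("cam",o,s["position"],s["clock"])
```

```text
beaker [[0.7   0.166 0.03 ]]
cam [ 0.21173193 -0.48771324  0.37336033] [ 0.13990327 -0.50595238  0.20614701]
-10 [-5.76720188e-01  3.28069398e-01  1.54752342e+00 -4.44089210e-16
  1.26599984e+00 -4.02187263e-01] [ 7.59308062e-02  5.55203445e-01  1.42490342e+00 -4.44089210e-16
  1.16148579e+00 -6.36955340e-02]
170 [-5.76720188e-01  3.28069398e-01  1.54752342e+00 -4.44089210e-16
  1.26599984e+00  2.73940539e+00] None
-10
cam [ 0.50329405 -0.10942299  0.34725631] [ 0.48975422 -0.18080641  0.18002269] 2.2
```

View pics/c_wrist.png

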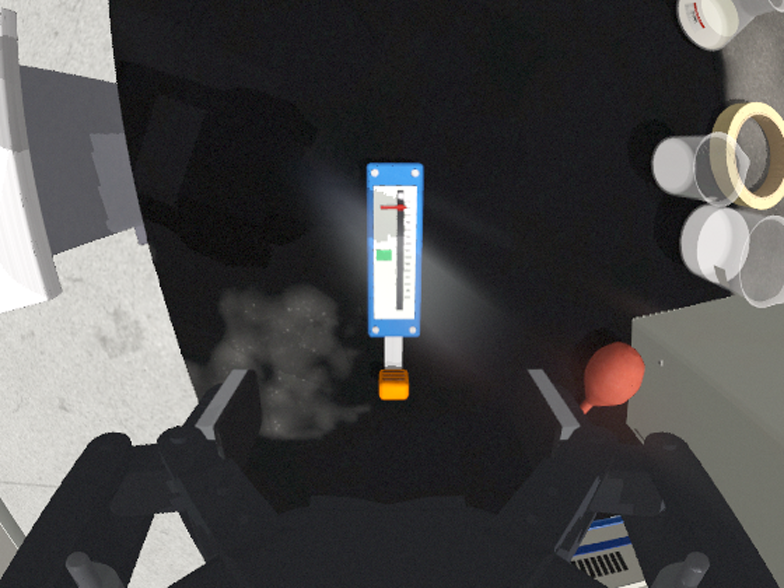

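```bash
cat >> h.py <<'E'
def mask(f,lo,hi,roi=None):
    h=cv2.cvtColor(f["frame"],cv2.COLOR_RGB2HSV); m=cv2.inRange(h,np.array(lo),np.array(hi))
    if roi: k=np.zeros_like(m); x0,y0,x1,y1=roi; k[y0:y1,x0:x1]=255; m&=k
    return m
def biggest(m):
    c,_=cv2.findContours(m,cv2.RETR_EXTERNAL,cv2.CHAIN_APPROX_NONE); return max(c,key=cv2.contourArea)[:,0,:]
def cen(m):
    c=biggest(m); M=cv2.moments(c); return np.array([M["m10"]/M["m00"],M["m01"]/M["m00"]]) if M["m00"]>0 else c.mean(0)
def gauge(f,z0,fish=True,roi=None,verbose=True):
    c=biggest(mask(f,(98,120,60),(125,255,255),roi)); P=plane(f,c,z0+.028,fish)[:,:2]*1000
    (cx,cy),(w,h),a=cv2.minAreaRect(P.astype(np.float32))
    t=np.radians(a if w>h else a+90); d=np.array([np.cos(t),np.sin(t)])
    o=plane(f,cen(mask(f,(8,180,150),(20,255,255),roi)),z0+.032,fish)[0]
    if d@(o[:2]*1000-[cx,cy])<0: d=-d
    c=np.array([cx,cy])/1000; n=np.array([-d[1],d[0]])
    G=lambda p:((p[:2]-c)@d*1000,(p[:2]-c)@n*1000)
    rois=roi
    gr=plane(f,cen(mask(f,(50,90,60),(85,255,255),rois)),z0+.033,fish)[0]
    x0,y0=c_min=biggest(mask(f,(98,120,60),(125,255,255),roi)).min(0); x1,y1=biggest(mask(f,(98,120,60),(125,255,255),roi)).max(0)
    r2=(int(x0),int(y0),int(x1),int(y1))
    m=mask(f,(0,130,80),(6,255,255),r2)|mask(f,(174,130,80),(180,255,255),r2)
    rd=plane(f,cen(m),z0+.033,fish)[0]
    if verbose: print("size",np.round([w,h],1),"c",c.round(4),"yaw",np.degrees(np.arctan2(d[1],d[0])).round(2),"tab",np.round(G(o),1),"green",np.round(G(gr),1),"red",np.round(G(rd),1))
    return c,np.arctan2(d[1],d[0])
E
python3 - <<'E'
from h import *
w=eyes.grab_frame("wrist"); gauge(w,0,roi=(230,90,340,300))
E
```

```text
size [128.6  40.3] c [ 0.4966 -0.1752] yaw -100.19 tab [1.081e+02 1.000e-01] green [ 0.7 -7.9] red [-33.4   2.5]
```

Run:
```python
from h import *
w=eyes.grab_frame("wrist"); c,y=gauge(w,0,roi=(230,90,340,300),verbose=False)
q=down(y+np.pi/2)
env.movel([c[0],c[1],.10],.2,frame=q) 
print(env.movel([c[0],c[1],.004],.1,guard=8))
env.close_gripper(40)
s=monitor.sense(); print(s["position"],s["finger_gap"],s["contact_force"])
env.movel([c[0],c[1],.12],.15)
s=monitor.sense(); print(s["position"],s["finger_gap"],s["contact_force"],s["clock"])
w=eyes.grab_frame("wrist"); save(w,"d_wrist.png",None,1.4)
w=eyes.grab_frame("scene"); save(w,"d_scene.png",None,1.4)
```

```text
False
[ 0.50217743 -0.14651487  0.0041529 ] 0.006488517505941606 [1.58438228 0.13745345 1.27949966]
[ 0.50122491 -0.14613768  0.11891733] 0.0042632531691839054 [-0.68160657  0.43485788 -2.38473494] 5.725
```

View pics/d_wrist.png

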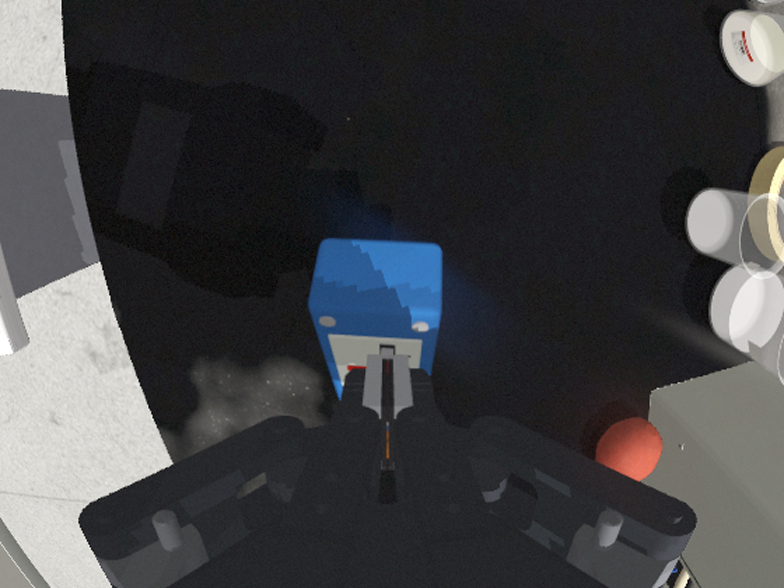

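View pics/d_scene.png

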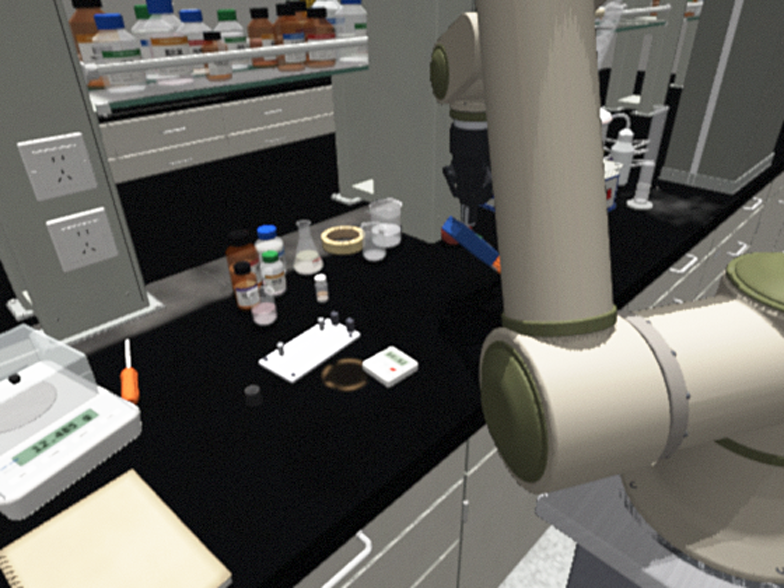

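Run:
```python
from h import *
s=monitor.sense(); print(s["position"],R.from_quat(s["ee_rot"]).as_matrix().round(3).tolist(),s["joints"],s["finger_gap"])
w=eyes.grab_frame("wrist"); save(w,"e_wrist.png",(200,150,350,350),4)
t=eyes.grab_frame("top"); save(t,"e_top.png",(270,160,430,290),4)
```

```text
[ 0.5012611  -0.14610878  0.11888223] [[-0.002, 0.164, 0.986], [0.001, 0.986, -0.164], [-1.0, 0.001, -0.002]] [-5.08294408e-01  3.93670648e-01  1.62545385e+00  8.16876454e-05
  1.12484421e+00 -3.43813496e-01] 0.0020077275579635356
```

View pics/e_wrist.png

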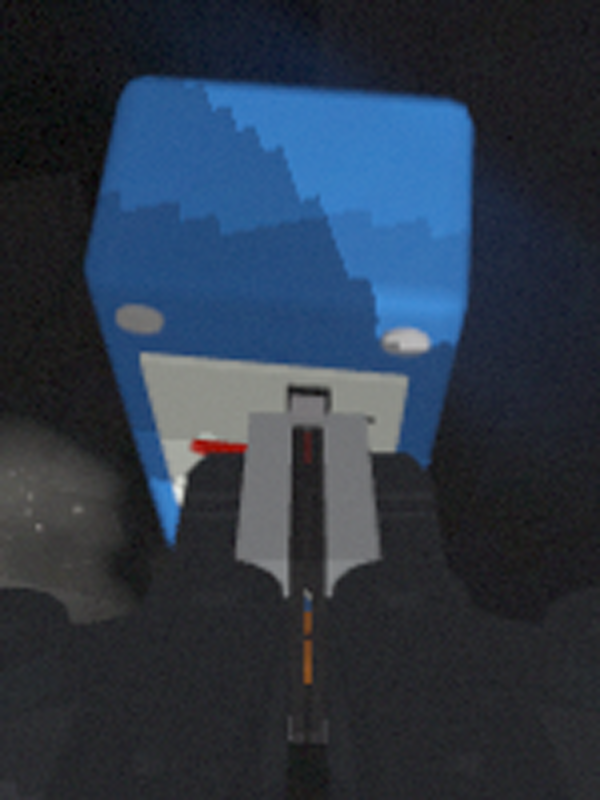

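View pics/e_top.png

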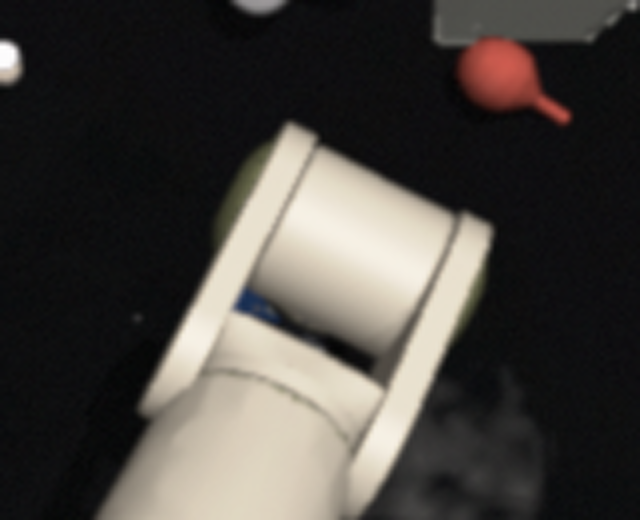

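Run:
```python
from h import *
g=eyes.grab_frame("scene"); save(g,"f_scene.png",(300,70,380,210),4)
im=cv2.imread("pics/c_wrist.png"); im=cv2.resize(im,(560,420))
f={"frame":im[:,:,::-1].copy()}
m=mask(f,(98,120,60),(125,255,255),(230,90,340,300)); c,_=cv2.findContours(m,0,1); print(sorted([(cv2.contourArea(x),cv2.boundingRect(x)) for x in c])[-3:])
print(monitor.sense()["finger_gap"],monitor.sense()["clock"])
```

```text
[(0.0, (265, 157, 1, 1)), (1470.0, (261, 116, 42, 125))]
0.004622528190804559 5.975
```

View pics/f_scene.png

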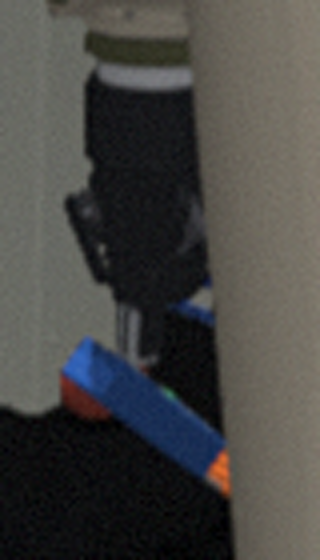

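Run:
```python
from h import *
w=eyes.grab_frame("wrist"); p=monitor.sense()["position"]
for dz in (-.03,-.02,-.01,0,.01,.02,.03,.04): print(dz,proj(w,p+[0,0,dz],True).round(1), proj(eyes.grab_frame("scene"),p+[0,0,dz]).round(1))
```

```text
-0.03 [[275.5 229. ]] [[332.6 180.1]]
-0.02 [[275.4 234.6]] [[332.8 176.5]]
-0.01 [[275.4 240.7]] [[333.  172.9]]
0 [[275.3 247.5]] [[333.2 169.3]]
0.01 [[275.2 255. ]] [[333.4 165.6]]
0.02 [[275.1 263.3]] [[333.6 161.9]]
0.03 [[275.  272.6]] [[333.8 158.2]]
0.04 [[274.8 283. ]] [[334.  154.4]]
```

Run:
```python
from h import *
p=monitor.sense()["position"]
print(env.movel([p[0],p[1],.045],.12,guard=5))
s=monitor.sense(); print(s["position"],s["contact_force"],s["finger_gap"],s["clock"])
w=eyes.grab_frame("wrist"); save(w,"g_wrist.png",(170,100,390,350),2.4)
g=eyes.grab_frame("scene"); save(g,"g_scene.png",(290,100,400,240),4)
```

```text
False
[ 0.50227732 -0.1467299   0.04567441] [ 0.22133207 -0.06940549 -1.96113608] -0.000630661819852746 7.2
```

View pics/g_wrist.png

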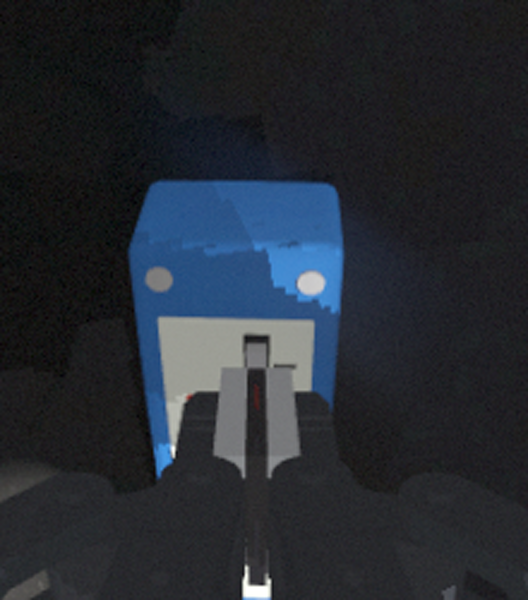

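View pics/g_scene.png

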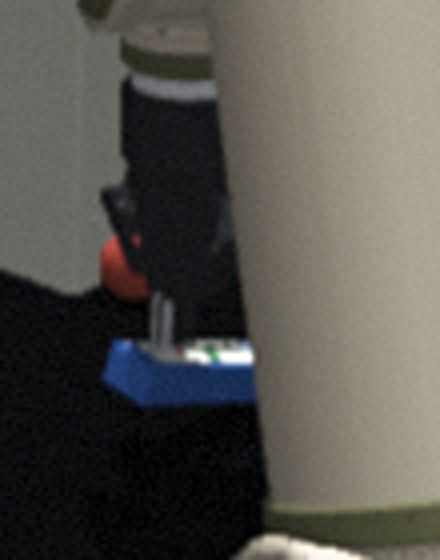

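Run:
```python
from h import *
p=monitor.sense()["position"]
print(env.movel([p[0],p[1],.030],.05,guard=4))
s=monitor.sense(); print(s["position"],s["contact_force"],s["finger_gap"],s["clock"])
env.release()
s=monitor.sense(); print(s["position"],s["contact_force"],s["finger_gap"],s["clock"])
w=eyes.grab_frame("wrist"); save(w,"h_wrist.png",(120,60,440,350),2.0)
```

```text
False
[ 0.50216793 -0.14674144  0.02967319] [-0.86924889 -0.40357319 -1.32169912] 0.0021538133093413573 7.75
[ 0.50233272 -0.14670858  0.0299946 ] [-0.33231597  0.38318022  0.06310841] 1.0009738776441683 8.5333
```

View pics/h_wrist.png

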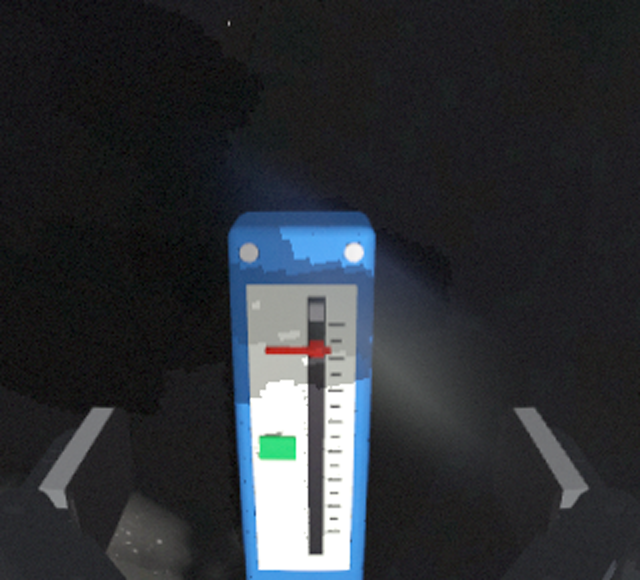

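```bash
sed -i 's/^def biggest(m):/def biggest(m):\n    m=cv2.morphologyEx(m,cv2.MORPH_CLOSE,np.ones((3,3),np.uint8))/' h.py
python3 - <<'E'
from h import *
p=monitor.sense()["position"]
env.movel([p[0]-.006,p[1]-.034,.18],.25)
w=eyes.grab_frame("wrist"); save(w,"i_wrist.png",(170,80,390,350),2.2)
gauge(w,0,roi=(230,90,340,300))
for i in range(3): gauge(eyes.grab_frame("wrist"),0,roi=(230,90,340,300))
print(monitor.sense()["clock"])
E
```

```text
size [129.5  40. ] c [ 0.496  -0.1689] yaw -99.61 tab [104.6   0.5] green [-0.2 -7.7] red [-31.4   0.8]
size [129.3  39.9] c [ 0.4962 -0.1686] yaw -99.22 tab [103.9  -0. ] green [ 0.7 -7.7] red [-30.8   3.4]
size [129.3  39.9] c [ 0.4962 -0.1686] yaw -99.2 tab [ 1.044e+02 -1.000e-01] green [ 0.7 -7.7] red [-30.8   3.4]
size [129.3  40. ] c [ 0.4961 -0.1688] yaw -99.52 tab [103.6   0.6] green [ 0.2 -7.8] red [-31.2   4. ]
9.55
```

View pics/i_wrist.png

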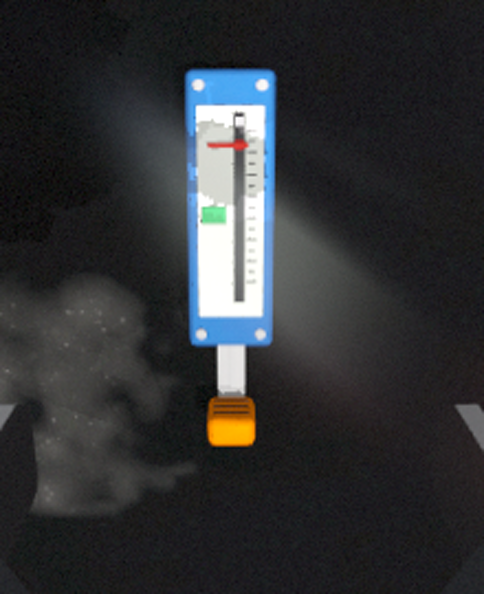

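Run:
```python
from h import *
c,y=np.array([.4963,-.1695]),np.radians(-99.5)
q=down(y+np.pi/2)
env.movel([c[0],c[1],.08],.25,frame=q)
print(env.movel([c[0],c[1],.008],.1,guard=8))
s=monitor.sense(); print(s["position"],s["finger_gap"],s["contact_force"],s["clock"])
w=eyes.grab_frame("wrist"); save(w,"j_wrist.png",(70,60,490,400),1.8)
```

```text
False
[ 0.49674824 -0.16979122  0.0086975 ] 0.9978784207885435 [ 0.55433376  0.42978966 -0.26737724] 10.9667
```

View pics/j_wrist.png

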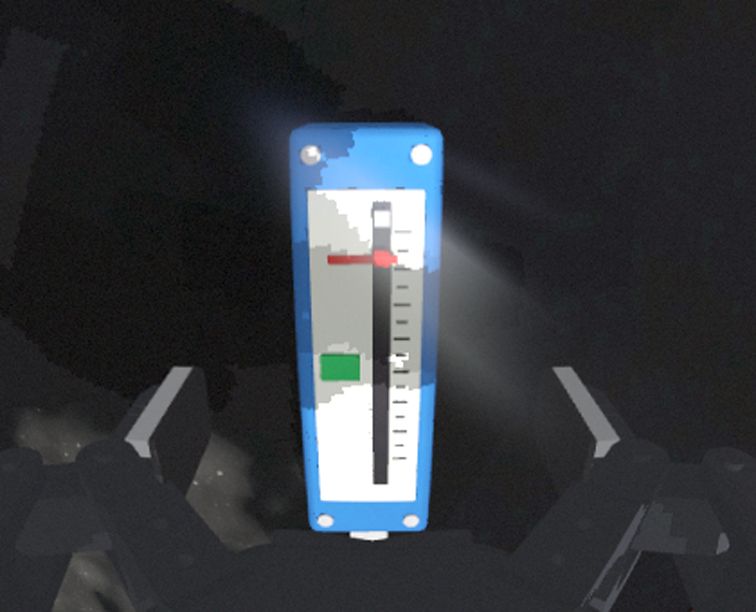

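Run:
```python
from h import *
c=np.array([.4963,-.1695])
print(env.movel([c[0],c[1],.001],.1,guard=8))
env.close_gripper(20)
s=monitor.sense(); print(s["position"],s["finger_gap"],s["contact_force"],s["clock"])
w=eyes.grab_frame("wrist"); save(w,"k_wrist.png",(70,60,490,400),1.8)
g=eyes.grab_frame("scene"); save(g,"k_scene.png",(290,100,400,240),4)
```

```text
False
[ 0.50049796 -0.17100221  0.00433575] 0.2558154452033841 [ 9.40824488  2.96486628 18.74689666] 11.9083
```

View pics/k_wrist.png

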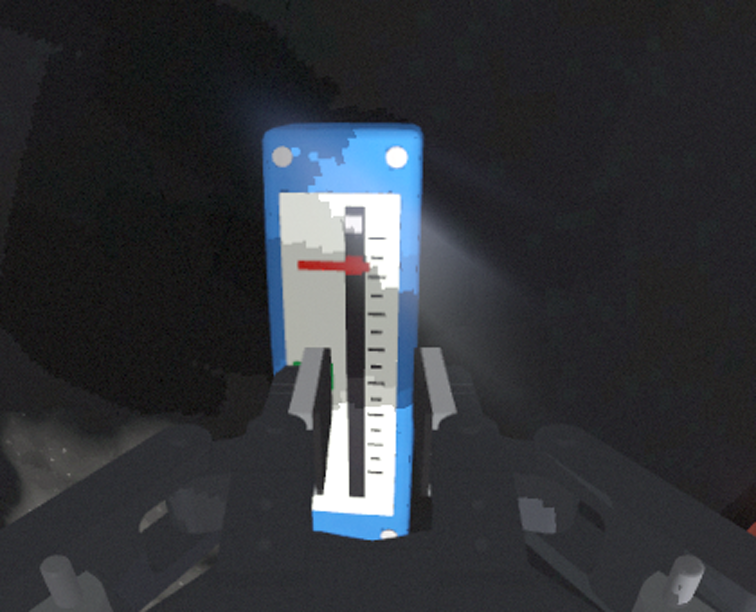

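View pics/k_scene.png

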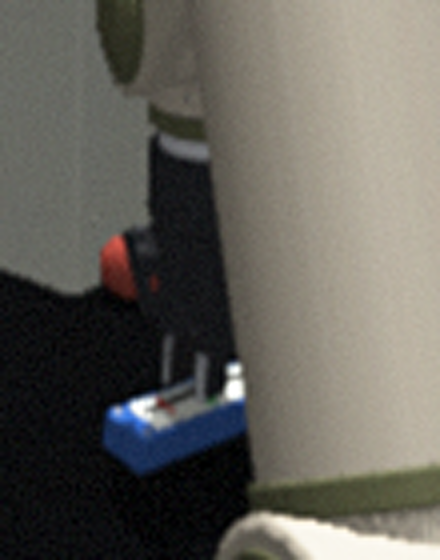

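Run:
```python
from h import *
env.release()
w=eyes.grab_frame("wrist"); s=monitor.sense(); p=s["position"]; print(p,s["contact_force"],s["clock"])
save(w,"l_wrist.png",(120,220,440,420),2.5)
c=lambda u,v:(u/1.8+70,v/1.8+60)
o,d=rays(w,[c(190,368),c(553,368)],True)
for W in (.085,): k=W/np.linalg.norm(d[0]-d[1]); print("tips rel tcp", (o+k*d-p).round(4), "abs z",(o+k*d)[:,2])
gauge(w,0,roi=(200,80,340,360))
```

```text
[ 0.49616074 -0.16943096  0.00081535] [0.38413295 0.33873069 0.06444653] 12.6917
tips rel tcp [[-0.0391  0.0192  0.0482]
 [ 0.0447  0.0052  0.0481]] abs z [0.04905282 0.04895973]Traceback (most recent call last):
  File "<stdin>", line 8, in <module>
  File "h.py", line 41, in gauge
    o=plane(f,cen(mask(f,(8,180,150),(20,255,255),roi)),z0+.032,fish)[0]
              ~~~^^^^^^^^^^^^^^^^^^^^^^^^^^^^^^^^^^^^^^
  File "h.py", line 36, in cen
    c=biggest(m); M=cv2.moments(c); return np.array([M["m10"]/M["m00"],M["m01"]/M["m00"]]) if M["m00"]>0 else c.mean(0)
  File "h.py", line 34, in biggest
    c,_=cv2.findContours(m,cv2.RETR_EXTERNAL,cv2.CHAIN_APPROX_NONE); return max(c,key=cv2.contourArea)[:,0,:]
                                                                            ~~~^^^^^^^^^^^^^^^^^^^^^^^
ValueError: max() iterable argument is empty
```

View pics/l_wrist.png

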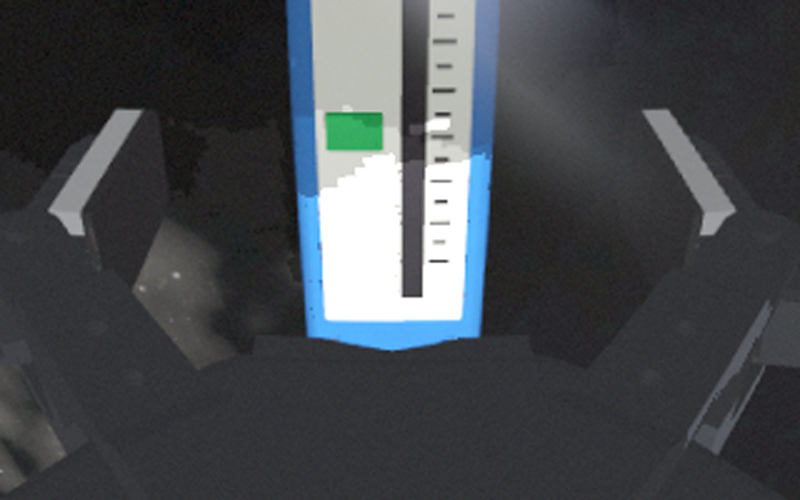

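Run:
```python
from h import *
p=monitor.sense()["position"]
print(env.movel([p[0],p[1],-.021],.06,guard=6))
s=monitor.sense(); print(s["position"],s["finger_gap"],s["contact_force"],s["clock"])
env.close_gripper(30)
s=monitor.sense(); print(s["position"],s["finger_gap"],s["contact_force"],s["clock"])
w=eyes.grab_frame("wrist"); save(w,"m_wrist.png",(70,60,490,400),1.8)
g=eyes.grab_frame("scene"); save(g,"m_scene.png",(290,100,400,240),4)
```

```text
False
[ 0.49605299 -0.16936836 -0.02129597] 0.9998950264576284 [0.04252183 0.15329551 0.21228803] 13.2083
[ 0.49642992 -0.16956638 -0.02069414] 0.4603021915819381 [ 0.33823023 -0.16570482  2.41528216] 13.7
```

View pics/m_wrist.png

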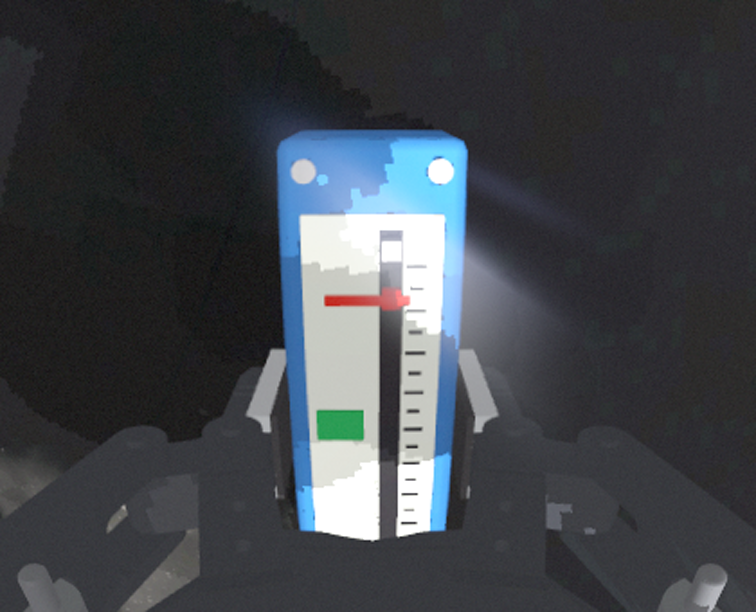

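View pics/m_scene.png

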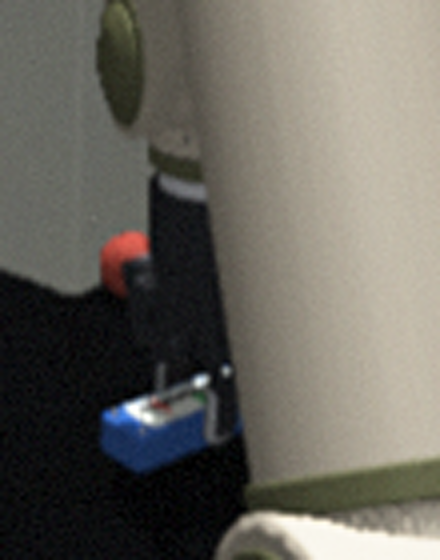

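Run:
```python
from h import *
env.close_gripper(60)
p=monitor.sense()["position"]
env.movel([p[0],p[1],.10],.2)
s=monitor.sense(); print(s["position"],s["finger_gap"],s["contact_force"],s["clock"])
env.movel([.55,-0.01,.13],.25,frame=down(np.radians(8)))
w=eyes.grab_frame("wrist"); save(w,"n_wrist.png",None,1.4)
print(monitor.sense()["clock"])
```

```text
[ 0.49567048 -0.16910366  0.09857368] 0.4544528853800386 [-0.86745511  0.0288006  -2.83037954] 14.775
15.6583
```

View pics/n_wrist.png

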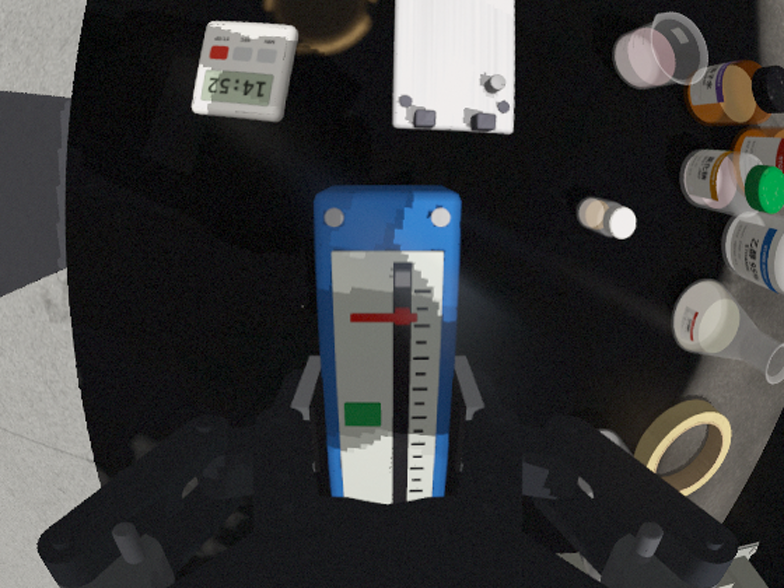

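Run:
```python
from h import *
env.movel([.558,0.01,.20],.25)
w=eyes.grab_frame("wrist"); save(w,"o_wrist.png",None,1.4); cv2.imwrite("pics/o_raw.png",w["frame"][:,:,::-1]); np.savez("o.npz",**w)
s=monitor.sense();print(s["position"],s["clock"])
```

```text
[0.55721595 0.00916454 0.1986246 ] 16.15
```

View pics/o_wrist.png

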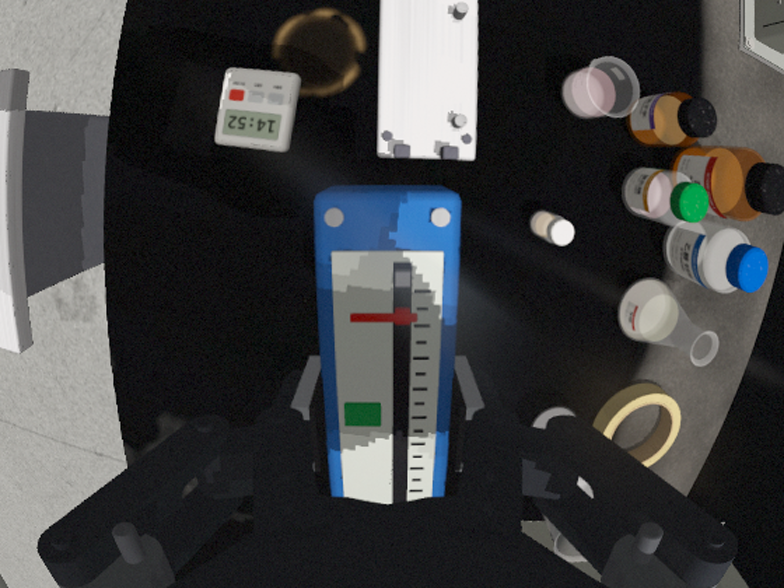

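```bash
cat > st.py <<'E'
from h import *
def fitline(P): 
    vx,vy,x,y=cv2.fitLine(np.float32(P),cv2.DIST_HUBER,0,.0001,.0001).ravel(); return np.array([x,y],float),np.array([vx,vy],float)
def inter(a,b):
    t=np.linalg.solve(np.stack([a[1],-b[1]],1),b[0]-a[0]); return a[0]+t[0]*a[1]
E
python3 - <<'E'
from st import *
z=np.load("o.npz"); w={k:z[k] for k in z}
m=mask(w,(0,0,110),(180,60,255),(255,0,350,118)); c=biggest(m)
im=w["frame"][:,:,::-1].copy(); cv2.drawContours(im,[c.reshape(-1,1,2)],-1,(0,0,255),1); cv2.imwrite("pics/p.png",cv2.resize(im[0:140,200:400],None,fx=4,fy=4,interpolation=0))
L=plane(w,[[c[c[:,1]==r,0].min()-.5,r] for r in range(5,100)],.008,True)[:,:2]
Rr=plane(w,[[c[c[:,1]==r,0].max()+.5,r] for r in range(5,100)],.008,True)[:,:2]
F=plane(w,[[k,c[c[:,0]==k,1].max()+.5] for k in list(range(274,280))+list(range(297,312))+list(range(330,336))],.008,True)[:,:2]
l,r,f=map(fitline,(L,Rr,F))
for n,a in zip("LRF",(l,r,f)): print(n,a[0],np.degrees(np.arctan2(a[1][1],a[1][0])))
A,B=inter(l,f),inter(r,f); print(A,B,np.linalg.norm(A-B)); print(F)
# top view
t=eyes.grab_frame("top"); m=mask(t,(0,0,120),(180,60,255),(195,190,275,240)); c=biggest(m)
P=plane(t,c,.008)[:,:2]*1000; print(cv2.minAreaRect(P.astype(np.float32)))
E
```

```text
L [0.53207809 0.14207427] -82.83145253623073
R [0.60887617 0.15217935] -83.60960222191476
F [0.5740248  0.08638787] 5.772113355720704
[0.53952053 0.08290002] [0.61577207 0.09060788] 0.07664011594907079
[[0.54482801 0.08339229]
 [0.54590462 0.08354093]
 [0.54698111 0.08369023]
 [0.54805749 0.08384019]
 [0.54913378 0.08399082]
 [0.55036304 0.08304919]
 [0.56975139 0.08588991]
 [0.57083035 0.0860544 ]
 [0.57190963 0.08621962]
 [0.57298925 0.08638557]
 [0.57406924 0.08655225]
 [0.5751496  0.08671966]
 [0.57623037 0.08688781]
 [0.57747296 0.08596253]
 [0.57855494 0.08613203]
 [0.57963739 0.08630227]
 [0.58072031 0.08647326]
 [0.58180374 0.08664499]
 [0.58288769 0.08681748]
 [0.58397218 0.08699073]
 [0.58505723 0.08716474]
 [0.60597832 0.08952085]
 [0.6070793  0.08971061]
 [0.60818128 0.08990121]
 [0.60928427 0.09009266]
 [0.61038831 0.09028496]
 [0.61149341 0.09047812]]
((570.5678100585938, 146.18109130859375), (203.01419067382812, 146.34588623046875), 88.77617645263672)
```

View pics/p.png

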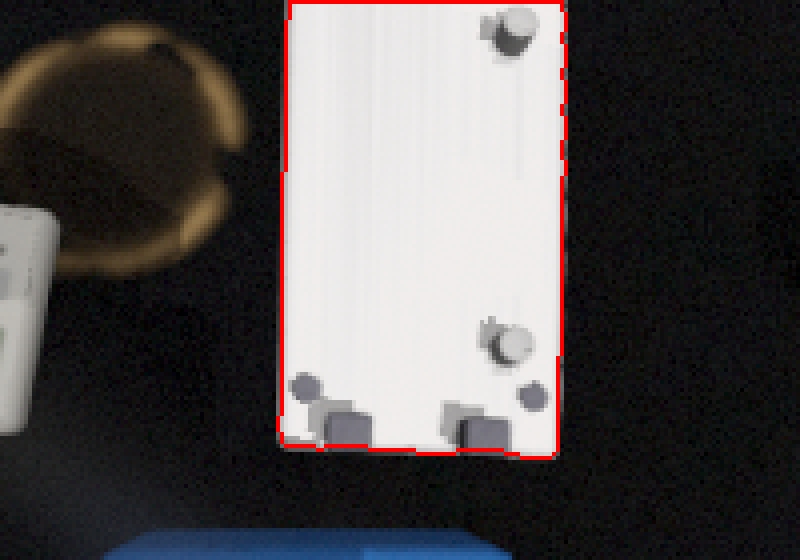

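Run:
```python
from st import *
t=eyes.grab_frame("top"); im=cv2.imread("pics/a_top.png")[:,:,::-1].copy(); t["frame"]=im
m=mask(t,(0,0,120),(180,60,255),(195,190,275,240)); c=biggest(m)
P=plane(t,c,.008)[:,:2]*1000; (cx,cy),(wd,h),a=cv2.minAreaRect(P.astype(np.float32)); print(cx,cy,wd,h,a)
# pins/lugs in wrist image
z=np.load("o.npz"); w={k:z[k] for k in z}
g=cv2.cvtColor(w["frame"],cv2.COLOR_RGB2GRAY)
for n,p,zz in [("pin+45 top",(514/4+200,344/4),.027),("pin-45 top",(519/4+200,24/4),.027),("lug- top",(349/4+200,429/4),.029),("lug+ top",(487/4+200,434/4),.029)]:
    print(n,plane(w,p,zz,True).round(4))
for psi in (-83.2,-83.8):
  p=np.radians(psi);x=np.array([np.cos(p),np.sin(p)]);y=np.array([-x[1],x[0]]);o=np.array([.5776,.0868])-.075*x-.002*y
  print(psi,o,"pins",o+.045*x+.025*y,o-.045*x+.025*y,"lugs",o+.07*x-.018*y,o+.07*x+.018*y)
s=monitor.sense(); gauge_f=w
c=biggest(mask(w,(98,120,40),(125,255,255),(200,110,350,360)))
print(s["position"])
```

```text
568.6153564453125 164.93124389648438 81.28206634521484 158.4551544189453 6.906410217285156
pin+45 top [[0.5969 0.1186 0.027 ]]
pin-45 top [[0.5865 0.2068 0.027 ]]
lug- top [[0.5578 0.0895 0.029 ]]
lug+ top [[0.5931 0.0938 0.029 ]]
-83.2 [0.56673377 0.16103561] pins [0.59688609 0.11931226] [0.58622973 0.20867915] lugs [0.55714867 0.08939675] [0.59289543 0.09365929]
-83.8 [0.56751175 0.16114532] pins [0.59722549 0.11910851] [0.58750555 0.2085821 ] lugs [0.55717698 0.08961077] [0.59296642 0.09349874]
[0.55716826 0.00934349 0.19831599]
```

```bash
cat >> st.py <<'E'
PSI=np.radians(-83.2); X=np.array([np.cos(PSI),np.sin(PSI)]); Y=np.array([-X[1],X[0]]); O=np.array([.5667,.1611])
def W(x,y,z): return [*(O+X*x/1000+Y*y/1000),z]
def S(p): d=np.asarray(p)[:2]-O; return np.array([d@X*1000,d@Y*1000])
def st(t=""):
    s=monitor.sense(); F=s["contact_force"]; print(t,"S",S(s["position"]).round(1),"z",s["position"][2].round(4),"F xyz stand",np.round([F[:2]@X,F[:2]@Y,F[2]],1),"gap",round(s["finger_gap"],3),"t",s["clock"]); return s
E
python3 - <<'E'
from st import *
q=down(PSI+np.pi/2)
env.movel(W(-8,-5,.06),.25,frame=q)
st("hover")
w=eyes.grab_frame("wrist"); save(w,"q_wrist.png",(120,60,440,350),2)
g=eyes.grab_frame("scene"); save(g,"q_scene.png",(160,150,370,300),3.8)
E
```

```text
hover S [-7.2 -4.4] z 0.0609 F xyz stand [ 0.6 -0.3 -3.3] gap 0.456 t 17.25
```

View pics/q_wrist.png

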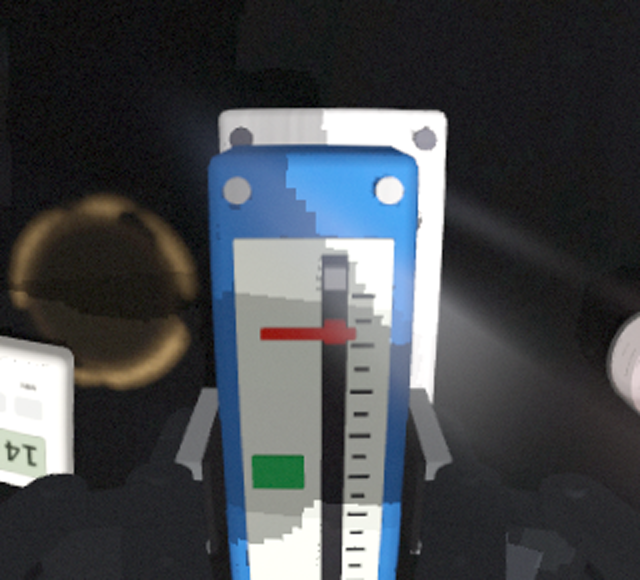

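View pics/q_scene.png

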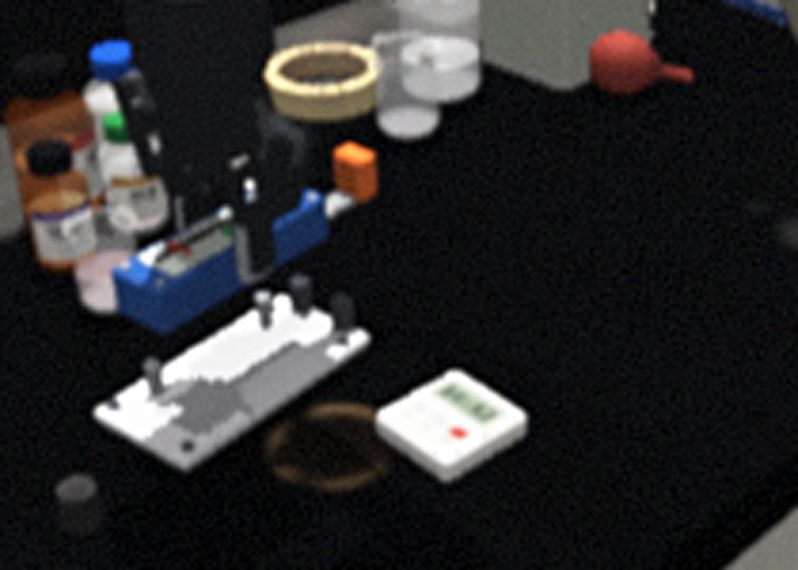

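Run:
```python
from st import *
print(env.movel(W(-8,-5,-.005),.1,guard=8)); st("low")
print(env.movel(W(-8,-5,-.016),.03,guard=5)); s=st("down")
w=eyes.grab_frame("wrist"); save(w,"r_wrist.png",(120,60,440,350),2)
g=eyes.grab_frame("scene"); save(g,"r_scene.png",(160,150,370,300),3.8)
```

```text
False
low S [-7.9 -4.7] z -0.0046 F xyz stand [ 0.4  2.8 -3.8] gap 0.453 t 18.15
True
down S [-7.9 -4.6] z -0.0106 F xyz stand [0.8 1.4 1.3] gap 0.457 t 18.4417
```

View pics/r_wrist.png

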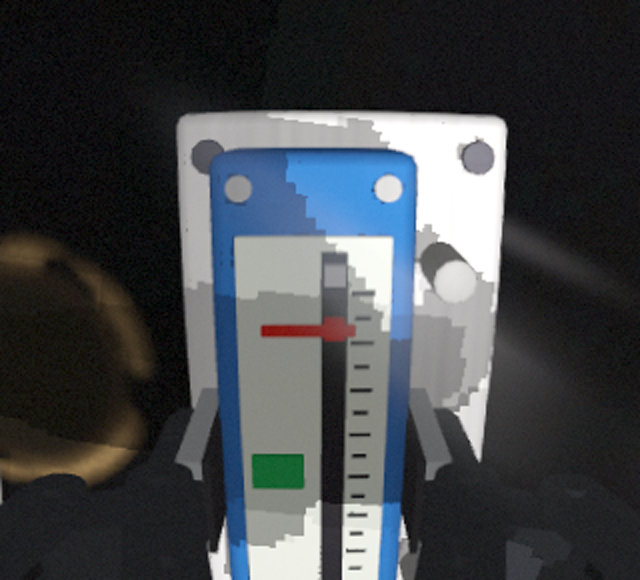

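View pics/r_scene.png

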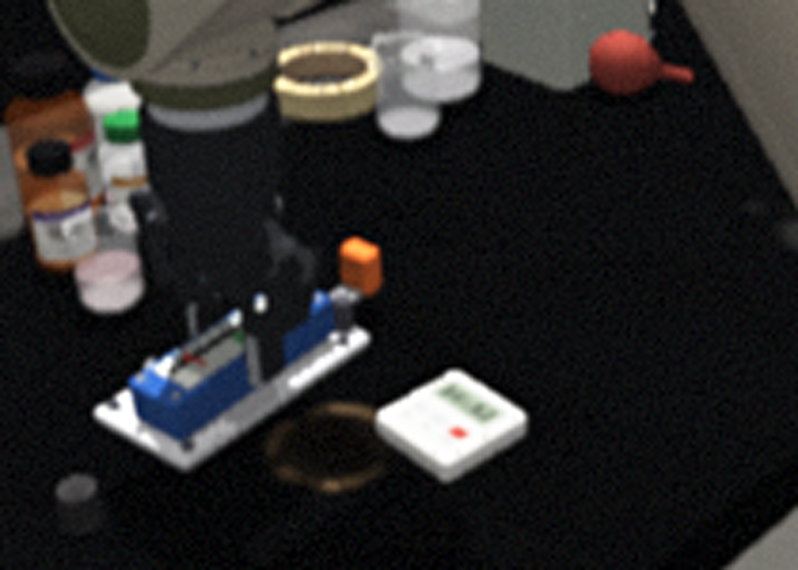

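Run:
```python
from st import *
z=monitor.sense()["position"][2]
print(env.movel(W(-8,6,z),.03,guard=6)); s=st("y"); y=S(s["position"])[1]
print(env.movel(W(10,y,z),.03,guard=7)); s=st("x"); x,y=S(s["position"])
print(env.movel(W(x,y+6,z),.03,guard=6)); s=st("y2")
g=eyes.grab_frame("scene"); save(g,"s_scene.png",(160,150,370,300),3.8)
w=eyes.grab_frame("wrist"); save(w,"s_wrist.png",(120,60,440,350),2)
```

```text
True
y S [-8.2  0.3] z -0.0108 F xyz stand [ 0.7 -1.9  3.9] gap 0.457 t 18.8417
True
x S [-0.9  0.1] z -0.011 F xyz stand [-1.  -0.7  2.2] gap 0.451 t 19.225
True
y2 S [-0.7  0.1] z -0.0113 F xyz stand [ 0.6 -2.7  5.2] gap 0.455 t 19.4333
```

View pics/s_wrist.png

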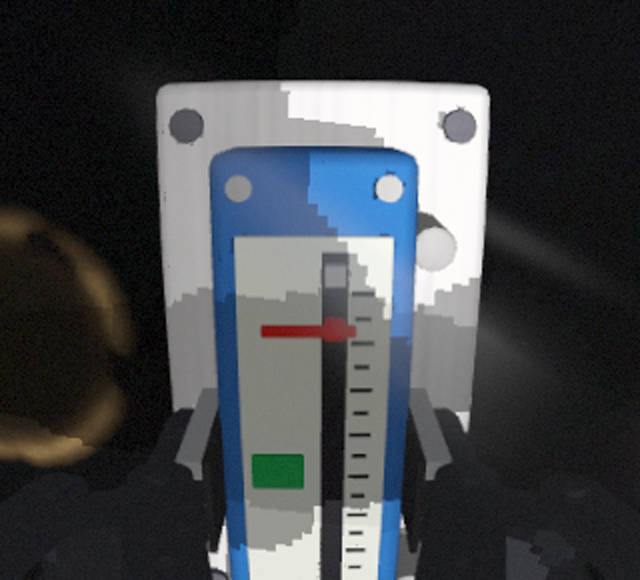

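View pics/s_scene.png

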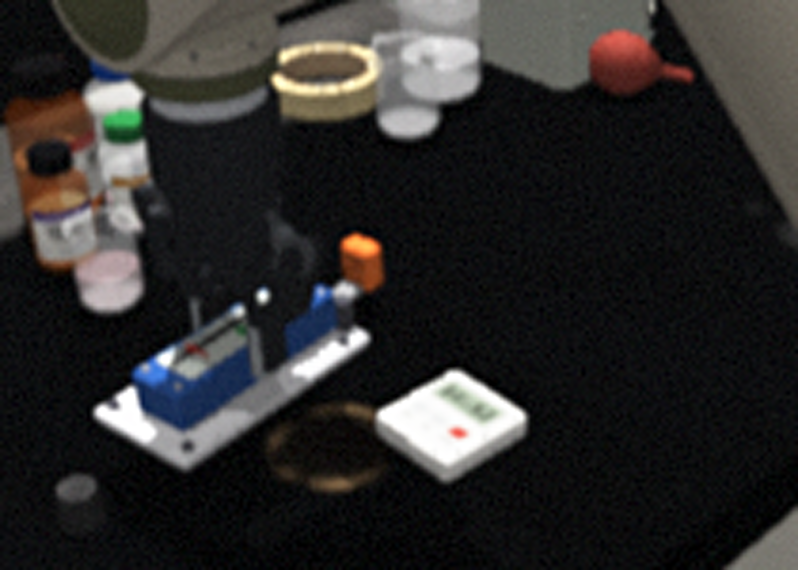

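Run:
```python
from st import *
p=monitor.sense()["position"];x,y=S(p)
print(env.movel(W(x+4,y+1,p[2]),.03,guard=8)); st("x2")
env.release(); st("rel")
p=monitor.sense()["position"];x,y=S(p)
env.movel(W(x,y,.12),.25); st()
w=eyes.grab_frame("wrist"); save(w,"t_wrist.png",None,1.4); np.savez("t.npz",**w)
gauge(w,.008,roi=(200,30,350,330))
```

```text
True
x2 S [-0.9 -0.1] z -0.0115 F xyz stand [-1.8  0.4  2.8] gap 0.457 t 19.7417
rel S [-0.8 -0.3] z -0.0115 F xyz stand [-0.7  0.4  0.4] gap 1.0 t 20.2667
 S [-0.8 -1.1] z 0.1186 F xyz stand [ 0.   0.  -0.7] gap 0.999 t 20.9417
size [37.8 35.9] c [0.5615 0.2078] yaw 6.92 tab [   0.  -153.9] green [ -7.7 -46.4] red [  6.4 -15.6]
```

View pics/t_wrist.png

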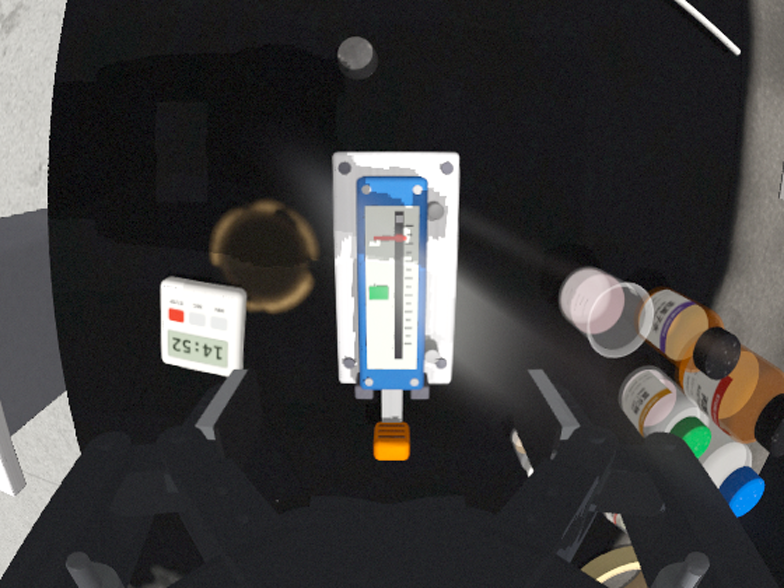

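```bash
python3 - <<'E'
from st import *
z=np.load("t.npz"); w={k:z[k] for k in z}
g=cen(mask(w,(50,90,60),(85,255,255),(230,100,320,300))); m=mask(w,(0,110,80),(6,255,255),(250,130,300,200))|mask(w,(174,110,80),(180,255,255),(250,130,300,200))
r=cen(m); print(g,r,"green",S(plane(w,g,.041,True)[0]),"red",S(plane(w,r,.041,True)[0]))
o=cen(mask(w,(8,180,150),(20,255,255))); print("tab",S(plane(w,o,.040,True)[0]))
t=plane(w,np.array([(399,214),(391,442)])/1.4,.041,True); print("slot end/tab",[S(x) for x in t])
E
python3 - <<'E'
from st import *
env.movel(W(109.5,0.1,.06),.2); st()
w=eyes.grab_frame("wrist"); save(w,"u_wrist.png",None,1.4); np.savez("u.npz",**w)
E
```

```text
[269.80294659 208.78637201] [288.22222222 169.44444444] green [-0.54338912 -7.27078563] red [-31.86067662   6.94464577]
tab [106.94957703   0.69260511]
slot end/tab [array([-44.6037765 ,   4.42758085]), array([100.2062505 ,   0.50470457])]
 S [108.9   0.3] z 0.0602 F xyz stand [0.  0.4 0.4] gap 0.999 t 21.7667
```

View pics/u_wrist.png

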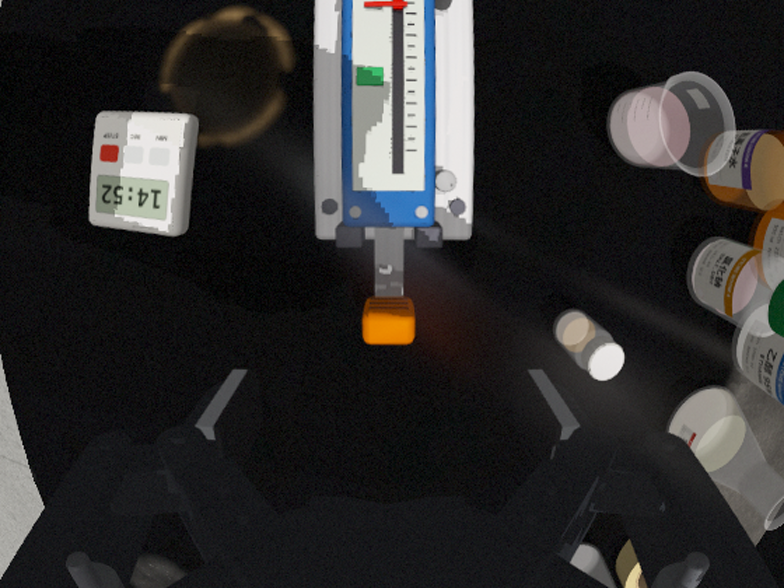

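Run:
```python
from st import *
print(env.movel(W(109.5,0.1,-.013),.1,guard=6)); st("low")
env.close_gripper(40); s=st("grip")
w=eyes.grab_frame("wrist"); save(w,"v_wrist.png",(70,0,490,340),1.8)
g=eyes.grab_frame("scene"); save(g,"v_scene.png",(160,150,370,300),3.8)
```

```text
False
low S [109.6   0.6] z -0.0124 F xyz stand [ 0.5  0.3 -0. ] gap 0.999 t 22.7
grip S [109.5   0.2] z -0.0127 F xyz stand [ 1.2 -1.4  2.1] gap 0.272 t 23.2833
```

View pics/v_wrist.png

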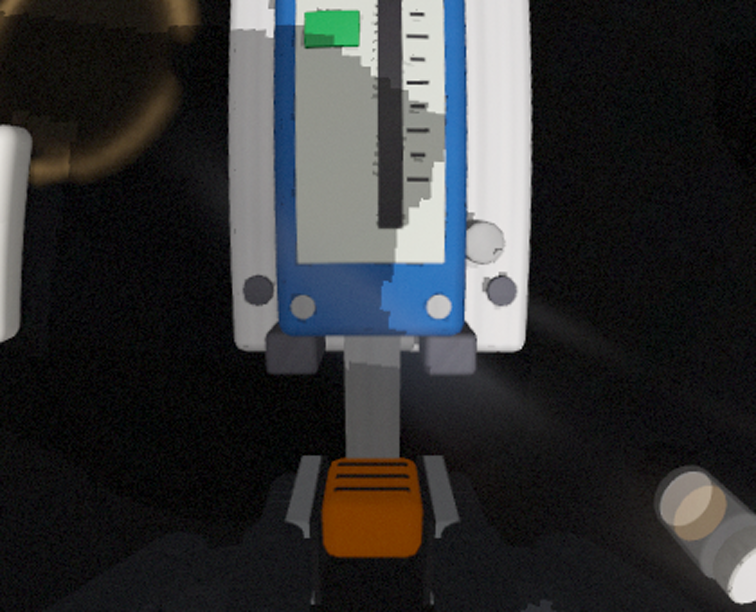

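View pics/v_scene.png

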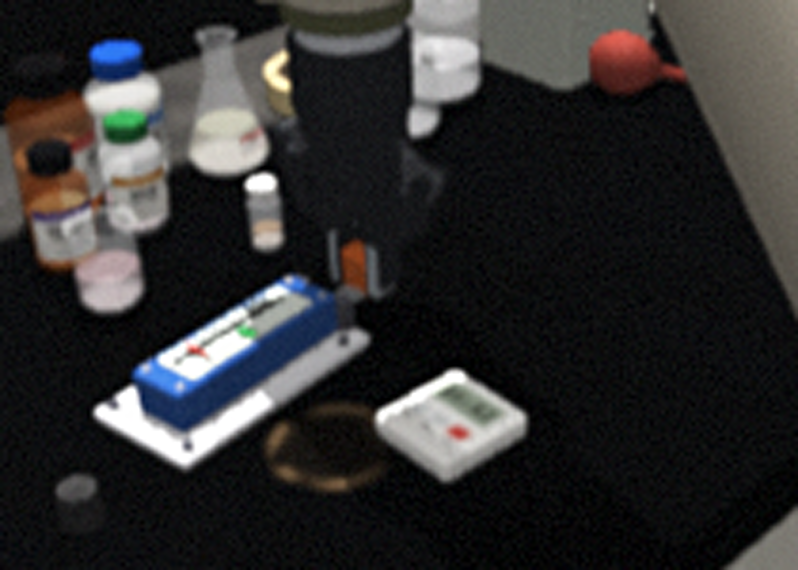

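Run:
```python
from st import *
env.movel(W(139.5,0.1,-.013),.05); st("30")
g=eyes.grab_frame("scene"); save(g,"w_scene.png",(180,205,280,275),8); np.savez("w.npz",**g)
w=eyes.grab_frame("wrist"); save(w,"w_wrist.png",(70,0,490,340),1.8)
K=[g["frame"]]; roi=(185,205,260,270)
gr=cen(mask(g,(50,90,60),(85,255,255),roi)); 
rm=mask(g,(0,110,80),(6,255,255),roi)|mask(g,(172,110,80),(180,255,255),roi); rd=cen(rm)
print(gr,S(plane(g,gr,.041)[0]),rd,S(plane(g,rd,.041)[0]))
```

```text
30 S [1.394e+02 1.000e-01] z -0.013 F xyz stand [-4.3  0.9  2.9] gap 0.268 t 24.1333
[224.5 237. ] [-2.53897101 -9.54310528] [218.33333333 236.66666667] [-9.83854625  2.41877098]
```

View pics/w_scene.png

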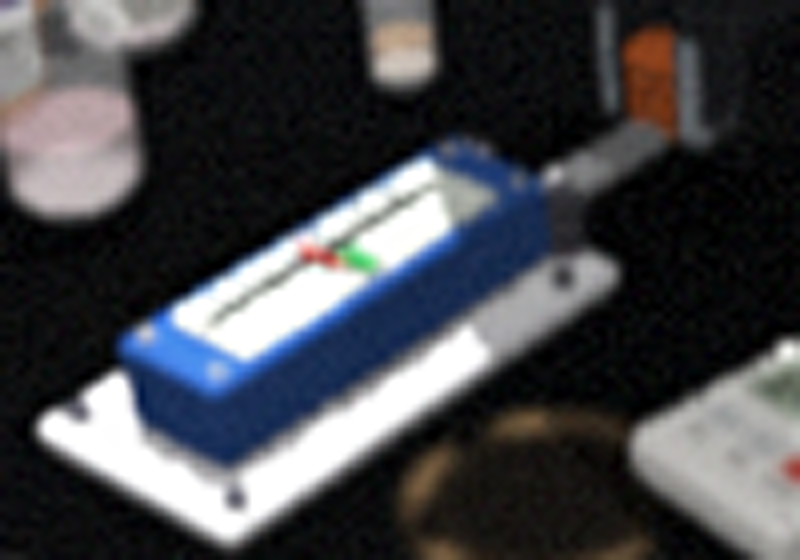

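View pics/w_wrist.png

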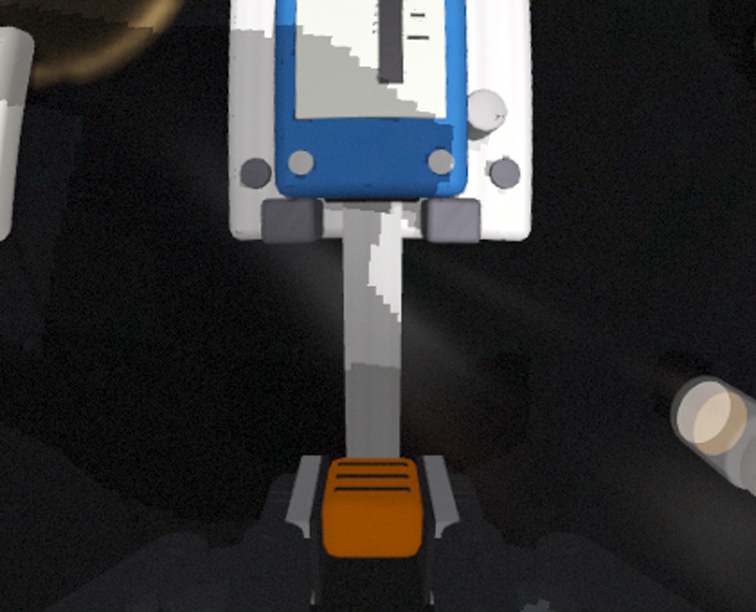

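Run:
```python
from st import *
env.movel(W(147.2,0.1,-.013),.03); st("37.7")
g=eyes.grab_frame("scene"); save(g,"x_scene.png",(180,205,280,275),8)
env.hold(1.15); st("held")
roi=(185,205,260,270)
for k in range(2):
    gr=cen(mask(g,(50,90,60),(85,255,255),roi)); rm=mask(g,(0,110,80),(6,255,255),roi)|mask(g,(172,110,80),(180,255,255),roi); rd=cen(rm)
    print(S(plane(g,gr,.041)[0]),S(plane(g,rd,.041)[0])); g=eyes.grab_frame("scene")
```

```text
37.7 S [1.47e+02 1.00e-01] z -0.013 F xyz stand [-5.5  0.4  2.6] gap 0.271 t 24.6417
held S [1.469e+02 1.000e-01] z -0.0131 F xyz stand [-5.5  0.6  2.8] gap 0.276 t 25.8417
[ -1.91070404 -12.5632609 ] [-0.30385566  0.66226347]
[ -1.91070404 -12.5632609 ] [-0.30385566  0.66226347]
```

View pics/x_scene.png

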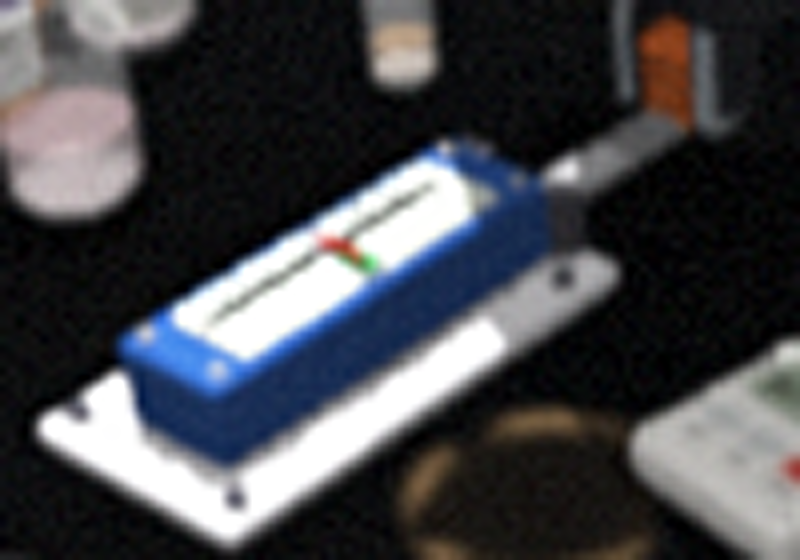

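Run:
```python
from st import *
env.movel(W(114,0.1,-.013),.03); st("114")
for x in (111,110,109.5): env.movel(W(x,0.1,-.013),.02); env.hold(.3); st(x)
w=eyes.grab_frame("wrist"); save(w,"y_wrist.png",(70,0,490,340),1.8)
```

```text
114 S [1.142e+02 1.000e-01] z -0.0129 F xyz stand [-1.6 -1.5  5.2] gap 0.27 t 27.2
111 S [1.112e+02 1.000e-01] z -0.0129 F xyz stand [-1.9 -2.1  3.9] gap 0.275 t 27.8
110 S [1.102e+02 1.000e-01] z -0.0129 F xyz stand [-0.4 -2.1  4.4] gap 0.27 t 28.35
109.5 S [1.097e+02 1.000e-01] z -0.0129 F xyz stand [-1.9 -1.1  6.3] gap 0.272 t 28.9
```

View pics/y_wrist.png

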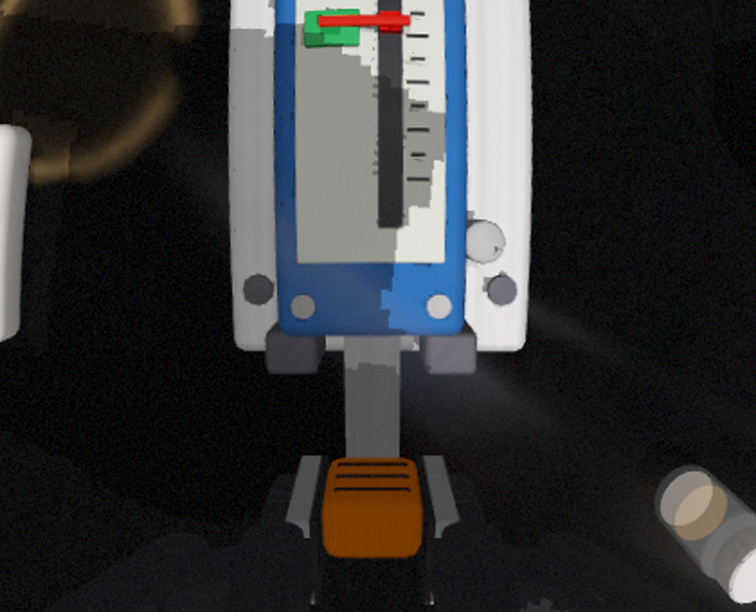

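Run:
```python
from st import *
env.movel(W(109.2,0.1,-.013),.02); st()
env.release(); st("rel")
env.movel(W(109.2,0.1,.10),.2)
env.movel(W(65,0.1,.12),.2); st()
w=eyes.grab_frame("wrist"); save(w,"z_wrist.png",(120,0,400,280),2.1); save(w,"z2_wrist.png",None,1.4)
```

```text
S [1.096e+02 1.000e-01] z -0.0129 F xyz stand [-0.7 -2.8  4.7] gap 0.272 t 29.2
rel S [1.092e+02 1.000e-01] z -0.013 F xyz stand [-0.2  0.   0.8] gap 1.005 t 29.825
 S [64.5 -0.3] z 0.119 F xyz stand [ 0.8  0.1 -0.3] gap 1.001 t 30.9333
```

View pics/z_wrist.png

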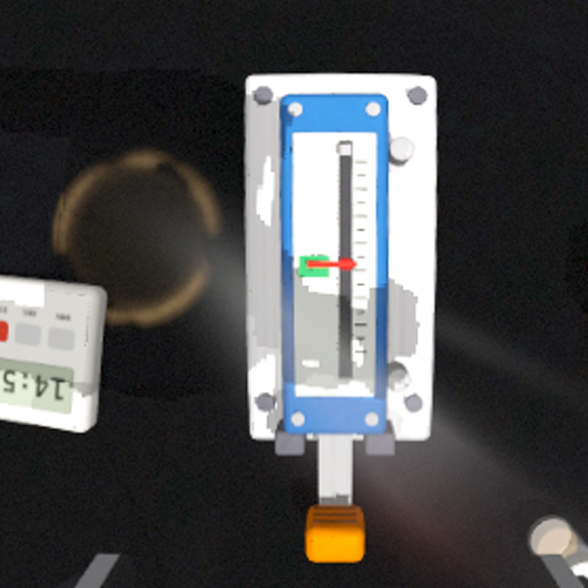

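View pics/z2_wrist.png

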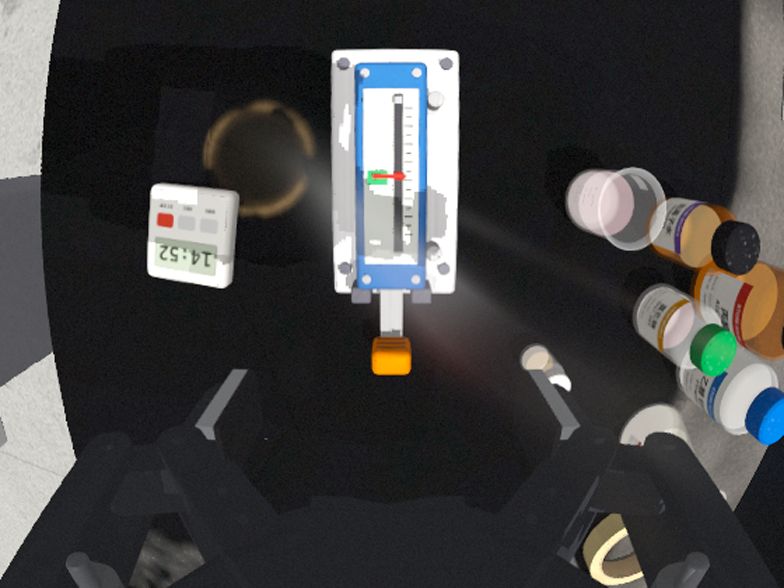

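Run:
```python
from st import *
w=eyes.grab_frame("wrist")
m=mask(w,(98,110,60),(125,255,255),(250,40,310,212)); m=cv2.morphologyEx(m,cv2.MORPH_CLOSE,np.ones((5,5),np.uint8)); c=biggest(m)
def edge(rows,f,o): return np.array([S(q) for q in plane(w,[[f(c[c[:,1]==r,0])+o,r] for r in rows],.036,True)])
R_=edge(range(55,198,4),np.max,.5); L_=edge(range(55,198,4),np.min,-.5)
pr=np.polyfit(R_[:,0],R_[:,1],1); pl=np.polyfit(L_[:,0],L_[:,1],1); print("right y=",pr[1],"slope deg",np.degrees(np.arctan(pr[0])),"left",pl[1],np.degrees(np.arctan(pl[0])))
fr=plane(w,[[k,c[c[:,0]==k,1].max()+.5] for k in range(262,298,4)],.036,True); re=plane(w,[[k,c[c[:,0]==k,1].min()-.5] for k in range(262,298,4)],.036,True)
print("front",[S(q)[0].round(1) for q in fr],"rear",[S(q)[0].round(1) for q in re])
save(w,"zz.png",(250,30,330,225),4)
# stand plate right edge check
mm=mask(w,(0,0,100),(180,60,255),(228,20,340,212)); cc=biggest(mm)
P=np.array([S(q) for q in plane(w,[[cc[cc[:,1]==r,0].max()+.5,r] for r in range(60,190,5)],.008,True)]); q=np.polyfit(P[:,0],P[:,1],1); print("plate right",q[1],np.degrees(q[0]))
P=np.array([S(q) for q in plane(w,[[cc[cc[:,1]==r,0].min()-.5,r] for r in range(60,190,5)],.008,True)]); q=np.polyfit(P[:,0],P[:,1],1); print("plate left",q[1],np.degrees(q[0]))
```

```text
Traceback (most recent call last):
ValueError: zero-size array to reduction operation maximum which has no identity
```

Run:
```python
from st import *
w=eyes.grab_frame("wrist"); save(w,"zz.png",(250,30,330,225),4)
m=mask(w,(95,90,50),(128,255,255),(250,40,310,212)); V,U=np.nonzero(m); print(len(V),V.min(),V.max(),U.min(),U.max())
def edge(f,o):
    return np.array([S(q) for q in plane(w,[[f(U[V==r])+o,r] for r in range(V.min()+5,V.max()-5,4) if (V==r).any()],.036,True)])
for n,f,o in (("right",np.max,.5),("left",np.min,-.5)):
    e=edge(f,o); md=np.median(e[:,1]); e=e[abs(e[:,1]-md)<2.5]; p=np.polyfit(e[:,0],e[:,1],1); print(n,p[1],np.degrees(p[0]),len(e))
for n,f,o in (("front",np.max,.5),("rear",np.min,-.5)):
    print(n,[S(q)[0].round(1) for q in plane(w,[[k,f(V[U==k])+o] for k in range(262,298,5)],.036,True)])
mm=mask(w,(0,0,100),(180,60,255),(228,20,340,212)); cc=biggest(mm)
for n,f,o in (("pr",np.max,.5),("pl",np.min,-.5)):
    P=np.array([S(q) for q in plane(w,[[f(cc[cc[:,1]==r,0])+o,r] for r in range(60,190,5) if (cc[:,1]==r).any()],.008,True)]); q=np.polyfit(P[:,0],P[:,1],1); print(n,q[1],np.degrees(q[0]))
```

```text
2793 43 205 253 304
right 19.767971173466155 -0.28327310018525126 38
left -18.792230077426694 0.2779580316523061 31
front [np.float64(64.5), np.float64(63.6), np.float64(63.6), np.float64(63.6), np.float64(63.6), np.float64(63.6), np.float64(63.6), np.float64(63.5)]
rear [np.float64(-64.1), np.float64(-64.1), np.float64(-64.0), np.float64(-64.0), np.float64(-64.0), np.float64(-64.0), np.float64(-64.0), np.float64(-64.1)]
pr 41.43423702038743 0.18848981592951472
pl -36.0991747283311 -0.2735071775587754
```

View pics/zz.png

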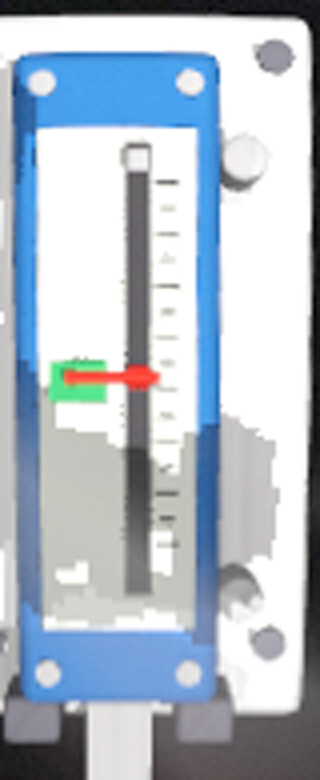

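Run:
```python
from st import *
st(); print(job.hand_in())
```

```text
S [65.6 -0.3] z 0.119 F xyz stand [-0.6  0.9  0.8] gap 0.997 t 31.0833
the job is handed in; nothing more can be done
None
```

The gauge is seated in the check stand, its tongue is home and its red pointer is inside the green band. I handed the job in at about 31 s of the 72 s.

**What I did**
- I set the gauge in the stand and pushed it against the pins and lugs until contact (guards of 6–8 N), then released it.
- I took it by the tab and drew the tongue out about 37.6 mm, held it for about 1.2 s, eased it back to the home position and let go.

**Last checks**
- **Seat:** in the final wrist picture the gauge lies within about 1 mm and 0.3° of the seat. That is the limit of what the camera can measure.
- **Pointer:** it lies in the green band, about a millimetre or less behind the middle.
- **Tongue:** the tab is back at its home position. The robot read 0.1–0.2 mm from where it first gripped the tab.
- **Bystanders:** the gripper stayed clear of the vial, timer and beaker and they look undisturbed. The stopper was not in the last picture, but I never worked near it.

**What went wrong or disagreed**
- **First grasp failed:** the finger tips sit roughly 25–30 mm higher than I took them to be from the stated tool point. The fingers closed on top of the scale and lifted the gauge by its pointer. I put it back down, which shifted the gauge about 6 mm on the table and the pointer about 2 mm, still well short of the band.
- **Second try also too high:** it pressed the gauge's top with about 19 N before I gripped lower and held it properly.
- **Band position:** my readings differed by about 1 mm between views.

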